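# Release a tested capacitor with the two-key interlock

### The arm

A 6-joint arm with a two-finger parallel gripper is mounted at the origin on the work surface. World frame = base frame: x ahead of the robot, y to its left, z up, the work surface at z = 0. Lengths are in m, angles in rad, forces in N, time in s.
With the tool pointing down it reaches from about 0.425 to 0.925 m from the base axis. Payload 12.5 kg.
Tool frame: the origin (TCP) lies between the finger pads; the fingertips stand 19 mm ahead of it and the grasp point (between the pads) is the TCP (tip_extent is the distance from the TCP to the fingertips, in m); x points along the fingers, z is the direction in which the jaws open and shut, and the axes are right-handed (so a half turn about x gives the same grasp; the last joint's range is limited). The gripper opens to 85 mm and grips with 20 to 120 N. Pads are 22 mm wide; open, the fingers measure 114 mm over their backs; the gripper's body (76 mm by 85 mm) begins 54 mm behind the grasp point. The pads swing forward as they close: fully open they stand 13 mm farther back than shut.
Start: joints at [-1.356, 0.491, 1.559, -0, 1.092, -0.106], TCP at [0.197, -0.593, 0.25] pointing down, gripper open.
Joint ranges: [-3.1, 3.1], [-0.84, 2.19], [0.05, 2.79], [-1.13, 4.28], [0.06, 2.93], [-2.69, 2.69]. Speed limits (rad/s): [2.22, 2.22, 2.79, 3.14, 3.14, 3.14].

### API

Orientations are given as a unit quaternion [w, x, y, z].
In Python, from station import * gives the robot as it stands.
- The arm moves only by the tool play_rows, never from a script. Its arguments are lists of equal length, an entry for each row: "hand": the gripper command: -1 is shut, 1 is fully open, values between are in proportion; "dp": the shift along the tool's x, y, z in units of 100 mm (1.0 is 100 mm), a list of three; "turn": the turn, a rotation vector about the tool's x, y, z in units of 0.5 rad (1.0 is 0.5 rad), a list of three. In form: {"hand": [hand, ...], "dp": [[dx, dy, dz], ...], "turn": [[rx, ry, rz], ...]}. A call has 1 to 20 rows; each row is the pose to reach, as a shift and turn from the pose commanded when the call began, along the tool's axes at that moment; what a row does not reach only later rows make up. A row lasts 1/8 s, in which the tool goes at most 62.5 mm and 10.7 degrees, less where a joint would pass 70% of its speed; a pose out of reach is approached as far as the arm can. A call with a number of a shift or a turn outside -1 to 1 is refused whole. A call with a gripper value outside its range is refused whole. The fingers move at their own pace and stop on an object; the grip force is fixed at half the most. Time passes only in rows, so rows that repeat a pose let the fingers close. It gives the time, the measured TCP pose, the force and the opening at its end, in the units of the state.
- observe(): the state, without advancing time (a new reading comes with each control period).
- read_camera(name): name is "scene" or "side" or "wrist"; returns (picture, depth): 480x640x3 uint8, red, green, blue; 480x640 float32, m along the optical axis (not along the pixel's ray), 0 where there is no reading.
- camera_model(name): a dict with "fov_y" (degrees; the focal length in pixels is half the picture's height over the tangent of half this angle, whatever the lens; pixels are square), "cx", "cy" (the principal point, pixels), "dist" ([k1, k2, p1, p2, k3] as OpenCV has them; the pictures are not rectified), "R" (3x3) and "t" (3): a world point X has camera coordinates R X + t. Camera axes: x right, y down, z forward; pixel columns grow to the right and rows downward; lengths in m; the calibration is good to about 2 mm. A picture is of the moment at which its call begins: read the wrist's pose just before it. camera_model takes no time and is no camera call; for the wrist camera it gives the pose at the moment of the call.
- job_done(): hands the job in, once; it reports no verdict.
The state is a dict: "time": time; "joint_pos": joint angles; "joint_velocities": joint speeds; "tau": joint torques, N m; "tool_pos": TCP position; "eef_rot": TCP orientation; "ft_force": force on the tool from outside, world axes, zero at the start; "moment": the same for the moment, N m; "gripper_width": finger opening in m.
Only numpy, scipy, OpenCV 4.12 (cv2) and the standard library are available. Lean on these libraries where they do the work, as an engineer would, in place of code of your own. Each camera call takes 0.05 s, during which the arm holds its last target.

### The job

On the capacitor test fixture, press the two large round release keys down together, one fingertip on each, and keep both fully down until the capacitor has rolled down the chute and lies still in the pocket at its lower end; then let both keys spring up again. Do not touch the capacitor, do not press one release key alone, and leave the selector knob and everything else on the bench as it is.

Things in the scene. Friction and masses are not known exactly. Their poses are not given: they have to be found in the camera images.
- fixture: Fixed grey bench fixture for testing capacitors. Origin: on the table under the point midway between the two release keys; x points along the chute to its pocket (away from the robot), y left, z up; all 'fixture' positions are in this frame, mm. Metal deck: x -75 to 50, y -80 to 80, top z 55. Release keys at (0, 30) and (0, -30); selector knob (diameter 20, top z 68) between them at (0, 0).
- display (a point): Middle of a flat black display box on the deck, 24 x 52 mm, its top at z 61 (this point), at fixture (-52, -20). Three small square keys (11 mm, top z 60) that do nothing stand in a row at fixture y -65, x -20, 0 and 20.
- stop (a point): Middle of the stop on the chute floor, at fixture (100, 0, 53). Two steel blades side by side stick 6 mm out of the floor here; the left one sinks with the left key, the right one with the right key. The chute is 54 mm wide inside, slopes down 10 degrees towards fixture +x, from a head wall at x 53 (top z 80) to an end wall at x 250; its side walls stand 15 mm above the floor.
- pocket (a point): Middle of the floor of the pocket, the rubber-lined last part of the chute (fixture x 195 to 250), at fixture (222, 0, 32).
- release_left (a joint): Joint of the left release key: 0 when up, 0.008 m when fully down. It goes straight down against a spring: about 1.2 N to start, 4 N fully down; it springs up by itself. From 0.0065 on, its stop blade has sunk below the chute floor. The capacitor cannot pass either blade, so both keys must be down at the same time.
- release_right (a joint): Joint of the right release key: 0 when up, 0.008 m when fully down. It goes straight down against a spring: about 1.2 N to start, 4 N fully down; it springs up by itself. From 0.0065 on, its stop blade has sunk below the chute floor. The capacitor cannot pass either blade, so both keys must be down at the same time.
- release_left_top (a point): Cap of the left release key (fixture y + 30 mm): a plain grey round button, diameter 26 mm, in a thin black collar. This point: centre of its flat top face, 71 mm above the table when up (16 above the deck), 63 mm when fully down. The two caps are 60 mm apart centre to centre. z up, axes as the fixture's.
- release_right_top (a point): Cap of the right release key (fixture y - 30 mm): a plain grey round button, diameter 26 mm, in a thin black collar. This point: centre of its flat top face, 71 mm above the table when up (16 above the deck), 63 mm when fully down. The two caps are 60 mm apart centre to centre. z up, axes as the fixture's.
- capacitor: The tested capacitor: a bare metal can, diameter 30, length 50 mm, 60 g, lying across the chute behind the two stop blades, free to roll. Origin at its centre (at fixture x about 88, z about 70 mm at the start; about x 235, z 45 at rest against the end wall). Its y axis is its length. It is never touched by hand.
- capacitor_mid (a point): Centre of the capacitor. In the pocket it lies at fixture x about 235 mm; the roll takes about 1 s once both keys are fully down.
- selector_mark (a point): End of the white pointer line on top of the selector knob, 9 mm from the knob's axis, 68 mm above the table; the knob turns easily and stands at any angle. Leave it.
- spare_cap: Bystander: small black capacitor standing loose on the fixture's deck, diameter 18, height 26 mm, near fixture (-52, 45) mm. Origin: centre of its underside.
- sensor_puck: Bystander: black mushroom-shaped sensor, diameter 34, height 30 mm, on the table beside the fixture. Origin: centre of its underside.
- spool: Bystander: steel wire spool standing on its flange, diameter 54, height 40 mm, on the table beside the fixture. Origin: centre of its underside.
- flux_jar: Bystander: amber glass jar with a white cap, diameter 44, height 55 mm, on the table beside the fixture. Origin: centre of its underside.
- multimeter: Bystander: grey handheld meter lying on its back, 150 x 78 x 34 mm, on the left of the table. Origin: centre of its underside.
- parts_tray: Bystander: white open tray with six compartments, 130 x 170 x 35 mm, on the right of the table. Origin: centre of its underside.
- wrench: Bystander: steel wrench, 150 mm long, lying flat on the left. Origin: on the table, about the middle of its length.
There are look-alikes about, which are no part of the job. Leave any pink or yellow look-alike of the capacitor alone.

How it is judged:
By the outcome, as a careful person would: the job done as asked, in the order asked, and still so for the second after the job is handed in, with the robot touching nothing.
It also fails if it takes over 32 s, if anything falls off the work surface, if the arm or the gripper's body presses on something with over 40 N, if the wrist force passes 120 N, or if a joint passes its speed limit or range.

## Working session

There is one attempt and no reset: what is moved stays moved. The work goes in short steps, Python scripts to look and compute and a tool call to move; the robot and the scene stay as the last step left them, time stands still between calls to the robot, and variables do not carry over. Pictures are saved under pics/ and viewed, and the job is handed in when it is done.

Besides the shell and the picture viewer there is one more tool, called after "Request:" in YAML: its name, and indented under it one key for each argument. play_rows: Moves the arm, as the interface text tells. Its arguments: {"type":"object","properties":{"hand":{"type":"array","items":{"type":"number"}},"dp":{"type":"array","items":{"type":"array","items":{"type":"number"}}},"turn":{"type":"array","items":{"type":"array","items":{"type":"number"}}}},"required":["hand","dp","turn"]}

```bash
mkdir -p pics; ls; python3 - <<'E'
from station import *
import cv2
print(observe())
for n in ["scene","side","wrist"]:
    p,d=read_camera(n); m=camera_model(n); print(n,m)
    cv2.imwrite(f"pics/{n}0.png",p[:,:,::-1]); import numpy as np; np.save(f"pics/{n}0d.npy",d)
E
```

```text
pics
{'time': 0.0, 'joint_pos': array([-1.35558124e+00,  4.91538502e-01,  1.55944316e+00,  5.18610740e-05,
        1.09169864e+00, -1.05607003e-01]), 'joint_velocities': array([ 0.00090787, -0.00015794,  0.001091  , -0.00079648, -0.00029682,
       -0.00066209]), 'tau': array([-6.34119515e-04, -6.18456101e+01, -2.61586154e+01, -1.37464849e-04,
        4.12751062e-03,  1.74719281e-05]), 'tool_pos': array([ 0.19707633, -0.59290342,  0.24974297]), 'eef_rot': array([ 0.57316227,  0.41399439,  0.57371336, -0.41345694]), 'ft_force': array([ 1.45124051,  0.52463177, -0.51837893]), 'moment': array([ 0.00084684,  0.02407981, -0.02069987]), 'gripper_width': 0.08514586610053289}
scene {'fov_y': 49.85194887920626, 'cx': 321.9475331238815, 'cy': 237.3529311931887, 'dist': array([-0.14620438,  0.        ,  0.        ,  0.        ,  0.        ]), 'R': array([[-0.82970277,  0.55808185, -0.01174531],
       [ 0.31307978,  0.44783091, -0.8375133 ],
       [-0.46214106, -0.69856433, -0.5462907 ]]), 't': array([ 0.49604985, -0.13360204,  1.69814648])}
side {'fov_y': 54.21674838325878, 'cx': 325.34483039202837, 'cy': 239.96517667926398, 'dist': array([-0.0145288,  0.       ,  0.       ,  0.       ,  0.       ]), 'R': array([[ 0.98669439, -0.16104566, -0.02232649],
       [-0.11039579, -0.56280566, -0.81918408],
       [ 0.11936057,  0.81074909, -0.57309595]]), 't': array([-0.58774012,  0.10638008,  1.05034053])}
wrist {'fov_y': 64.50972138833541, 'cx': 317.8068095189438, 'cy': 236.123745453952, 'dist': array([-0.08110949,  0.        ,  0.        ,  0.        ,  0.        ]), 'R': array([[ 0.31570798, -0.94885497, -0.00164722],
       [-0.90841802, -0.30275407,  0.28829962],
       [-0.27405323, -0.08952212, -0.95753883]]), 't': array([-0.62481493, -0.03830756,  0.38055451])}
```

View pics/scene0.png

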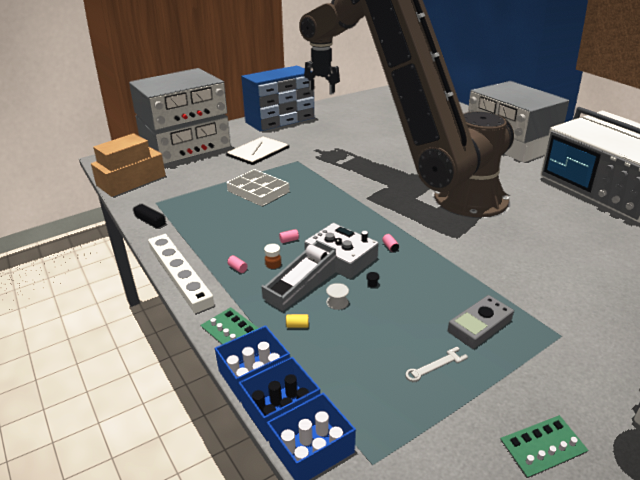

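View pics/side0.png

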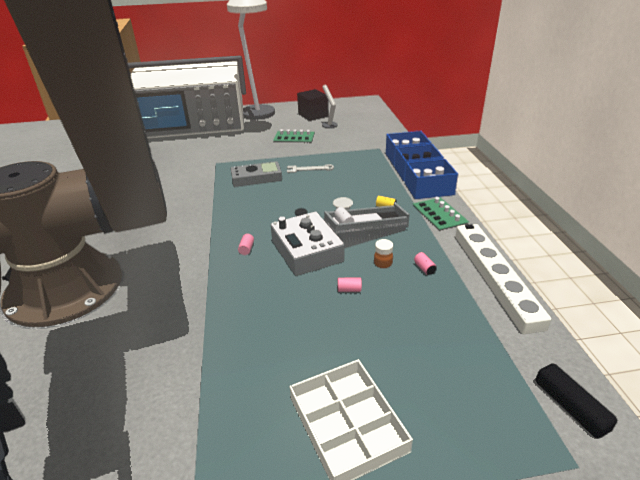

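View pics/wrist0.png

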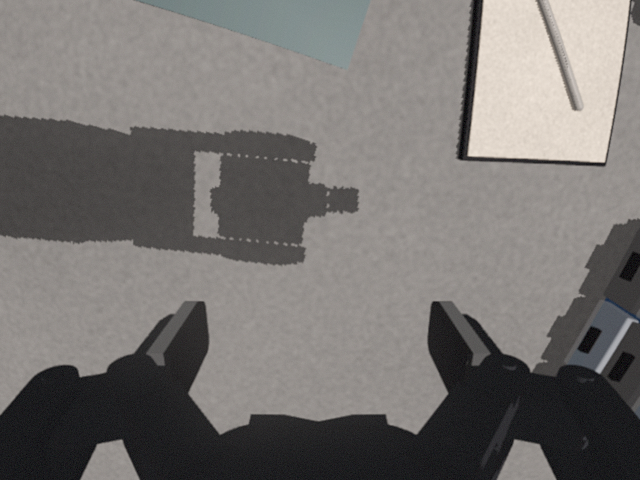

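The scene picture shows the fixture around (325,255), with its deck near (340,245). In the side picture the deck is near (307,240) and the chute runs to (405,220). I'll enlarge both.

```bash
cat > h.py <<'E'
import numpy as np, cv2
from station import *
def K(m):
    f=240/np.tan(np.radians(m["fov_y"]/2)); return np.array([[f,0,m["cx"]],[0,f,m["cy"]],[0,0,1.]])
def ray(m,uv):
    q=cv2.undistortPoints(np.array([[uv]],float),K(m),m["dist"],None,None,None)[0,0] if 0 else cv2.undistortPoints(np.array([[uv]],float),K(m),m["dist"])[0,0]
    d=m["R"].T@np.array([q[0],q[1],1]); c=-m["R"].T@m["t"]; return c,d
def atz(m,uv,z):
    c,d=ray(m,uv); return c+d*(z-c[2])/d[2]
def proj(m,X):
    return cv2.projectPoints(np.atleast_2d(np.array(X,float)),cv2.Rodrigues(m["R"])[0],m["t"],K(m),m["dist"])[0][:,0]
E
python3 - <<'E'
import cv2
a=cv2.imread("pics/scene0.png")[210:320,240:400];cv2.imwrite("pics/sc.png",cv2.resize(a,None,fx=5,fy=5,interpolation=2))
a=cv2.imread("pics/side0.png")[190:290,260:420];cv2.imwrite("pics/si.png",cv2.resize(a,None,fx=5,fy=5,interpolation=2))
E
```

```text
(no output)
```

View pics/sc.png

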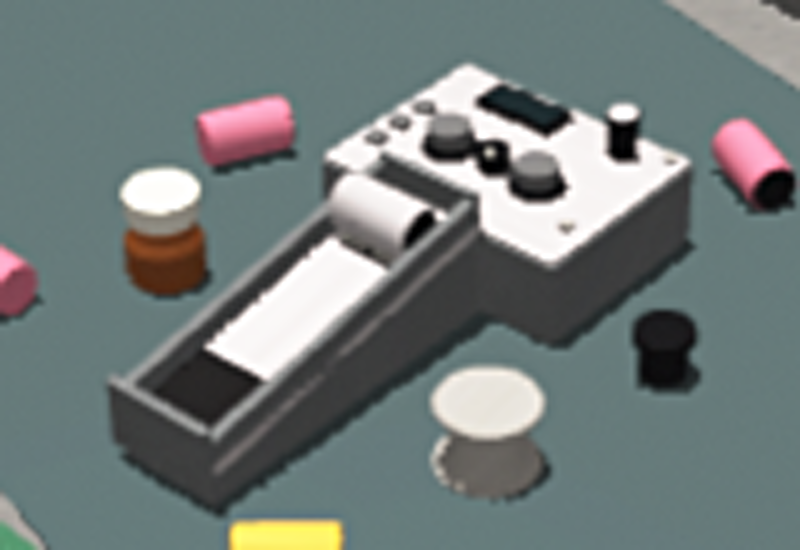

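View pics/si.png

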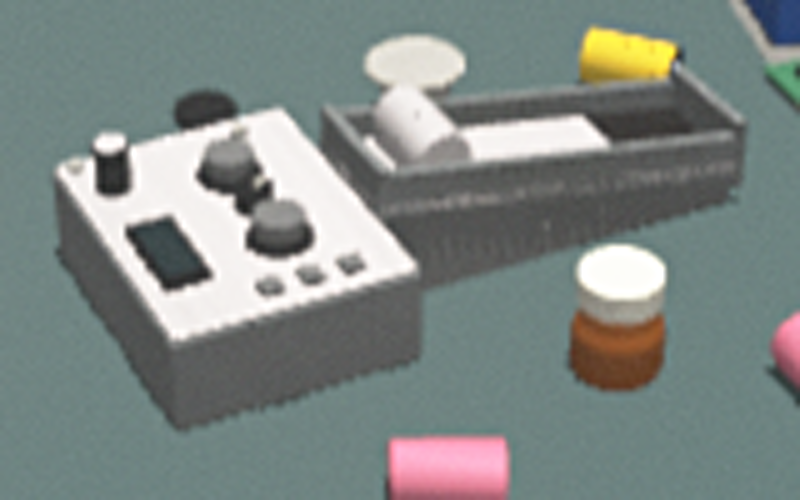

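The two caps are clear. In the scene picture the right one is at about (330.2,235.6) and the left at (347.4,243.2). In the side picture the left is at about (306.2,220.8) and the right at (316.2,233).

```bash
python3 - <<'E'
from h import *
m=camera_model("scene");s=camera_model("side")
sc=dict(R=(240+450/5-.4,210+127/5-.4),L=(240+537/5-.4,210+163/5-.4))
si=dict(R=(260+281/5-.4,190+210/5-.4),L=(260+230/5-.4,190+150/5-.4))
P={}
for k in "RL":
    a=atz(m,sc[k],.071);b=atz(s,si[k],.071);print(k,a,b);P[k]=(a+b)/2
for Q in (P,):
    d=Q["L"]-Q["R"];print(np.linalg.norm(d),(Q["L"]+Q["R"])/2, np.degrees(np.arctan2(-d[0],d[1])))
# deck corners in side, z .055
for uv in [(180,340),(415,268),(275,110),(60,172)]: print(atz(s,(260+uv[0]/5-.4,190+uv[1]/5-.4),.055))
E
```

```text
R [0.57995203 0.0115929  0.071     ] [0.5760538  0.00705018 0.071     ]
L [0.56234244 0.06634706 0.071     ] [0.55942326 0.0629666  0.071     ]
0.057923144217137186 [0.56944288 0.03698919 0.071     ] 17.191434025112734
[ 0.52050992 -0.06202482  0.055     ]
[ 0.63227454 -0.02819489  0.055     ]
[0.58908915 0.12105195 0.055     ]
[0.47772314 0.08451118 0.055     ]
```

```bash
cat >> h.py <<'E'
from scipy.spatial.transform import Rotation as Ro
def tool(): 
    o=observe(); q=o["eef_rot"]; return o["tool_pos"],Ro.from_quat([q[1],q[2],q[3],q[0]]).as_matrix()
def goal(yaw,sgn):
    z=sgn*np.array([-np.sin(yaw),np.cos(yaw),0]);x=np.array([0,0,-1.]);return np.column_stack([x,np.cross(z,x),z])
E
python3 - <<'E'
from h import *
p,R=tool();print(p,np.round(R,4).tolist())
print("d tool mm",R.T@(np.array([.57,.037,.25])-p)*1000)
for s in (1,-1): print(s,np.degrees(Ro.from_matrix(R.T@goal(np.radians(17),s)).as_rotvec()))
m=camera_model("wrist");c=-m["R"].T@m["t"];print("cam in tool",R.T@(c-p),"fwd",R.T@m["R"][2])
E
```

```text
[ 0.19704253 -0.59299443  0.24989174] [[-0.0002, 0.949, 0.3153], [0.0007, 0.3153, -0.949], [-1.0, 0.0, -0.0007]]
d tool mm [ 2.66007793e-01  5.52565655e+02 -4.80272205e+02]
1 [-1.78621690e+02  2.18664623e-03 -6.62022866e-02]
-1 [ 1.37829776 -0.04246885 -0.00140274]
cam in tool [-0.12451673  0.07328553  0.00043347] fwd [ 9.57530016e-01 -2.88332657e-01 -7.40649980e-04]
```

Request:
play_rows:
  hand: [1, 1, 1]
  dp:
    - [0, 0.46, -0.4]
    - [0, 0.92, -0.8]
    - [0, 0.92, -0.8]
  turn:
    - [0, 0, 0]
    - [0, 0, 0]
    - [0, 0, 0]

```text
time: 0.52
tool_pos: [0.2607, -0.4853, 0.2506]
eef_rot: [0.574, 0.413, 0.574, -0.413]
ft_force: [0.7, -0.6, -0.0]
gripper_width: 0.0855
```

Request:
play_rows:
  hand: [1, 1, 1]
  dp:
    - [0, 0.46, -0.4]
    - [0, 0.92, -0.8]
    - [0, 0.92, -0.8]
  turn:
    - [0, 0, 0]
    - [0, 0, 0]
    - [0, 0, 0]

```text
time: 0.9
tool_pos: [0.3225, -0.3811, 0.2505]
eef_rot: [0.574, 0.413, 0.574, -0.413]
ft_force: [-0.4, -0.8, -0.6]
gripper_width: 0.0854
```

Request:
play_rows:
  hand: [1, 1, 1]
  dp:
    - [0, 0.46, -0.4]
    - [0, 0.92, -0.8]
    - [0, 0.92, -0.8]
  turn:
    - [0, 0, 0]
    - [0, 0, 0]
    - [0, 0, 0]

```text
time: 1.27
tool_pos: [0.3845, -0.2768, 0.2504]
eef_rot: [0.574, 0.413, 0.574, -0.413]
ft_force: [0.3, -0.2, -0.9]
gripper_width: 0.0857
```

Request:
play_rows:
  hand: [1, 1, 1]
  dp:
    - [0, 0.46, -0.4]
    - [0, 0.92, -0.8]
    - [0, 0.92, -0.8]
  turn:
    - [0, 0, 0]
    - [0, 0, 0]
    - [0, 0, 0]

```text
time: 1.65
tool_pos: [0.4468, -0.1724, 0.2502]
eef_rot: [0.574, 0.413, 0.574, -0.413]
ft_force: [0.0, -0.4, 0.4]
gripper_width: 0.0852
```

Request:
play_rows:
  hand: [0.2, 0.2, 0.2]
  dp:
    - [0, 0.46, -0.4]
    - [0, 0.92, -0.8]
    - [0, 0.92, -0.8]
  turn:
    - [0, 0, 0]
    - [0, 0, 0]
    - [0, 0, 0]

```text
time: 2.02
tool_pos: [0.5089, -0.068, 0.25]
eef_rot: [0.574, 0.413, 0.574, -0.413]
ft_force: [-0.9, -0.2, -0.4]
gripper_width: 0.0516
```

Request:
play_rows:
  hand: [0.2, 0.2, 0.2, 0.2, 0.2]
  dp:
    - [0, 0.46, -0.4]
    - [0, 0.92, -0.8]
    - [0, 0.92, -0.8]
    - [0, 0.92, -0.8]
    - [0, 0.92, -0.8]
  turn:
    - [0.02, 0, 0]
    - [0.04, 0, 0]
    - [0.05, 0, 0]
    - [0.05, 0, 0]
    - [0.05, 0, 0]

```text
time: 2.65
tool_pos: [0.5693, 0.0343, 0.2503]
eef_rot: [0.568, 0.421, 0.568, -0.422]
ft_force: [-0.8, 0.7, -0.4]
gripper_width: 0.051
```

```bash
python3 - <<'E'
from h import *
m=camera_model("wrist");p,d=read_camera("wrist");cv2.imwrite("pics/w1.png",p[:,:,::-1]);np.save("pics/w1d.npy",d)
import pickle;pickle.dump(m,open("pics/w1.pkl","wb"));print(tool(),observe()["gripper_width"])
E
```

```text
(array([0.56931253, 0.03459479, 0.25041805]), array([[ 1.83123589e-05,  9.57175349e-01,  2.89508809e-01],
       [-2.70609715e-04,  2.89508804e-01, -9.57175313e-01],
       [-9.99999963e-01, -6.08157586e-05,  2.64322538e-04]])) 0.051147884567781465
```

View pics/w1.png

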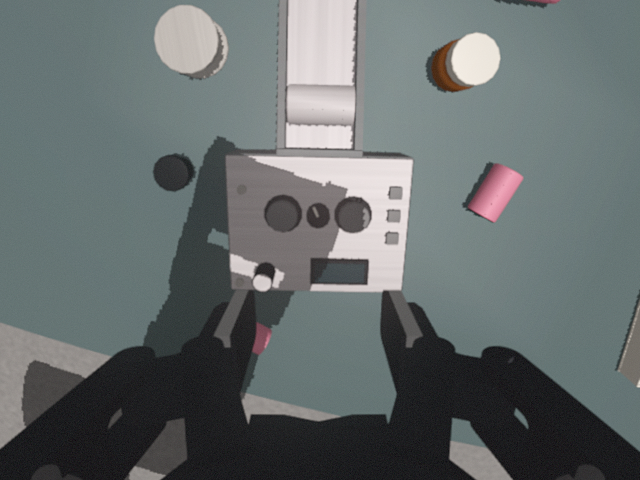

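```bash
python3 - <<'E'
import cv2
a=cv2.imread("pics/w1.png")[145:300,215:425];cv2.imwrite("pics/w1c.png",cv2.resize(a,None,fx=3.8,fy=3.8,interpolation=2))
E
```

```text
(no output)
```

View pics/w1c.png

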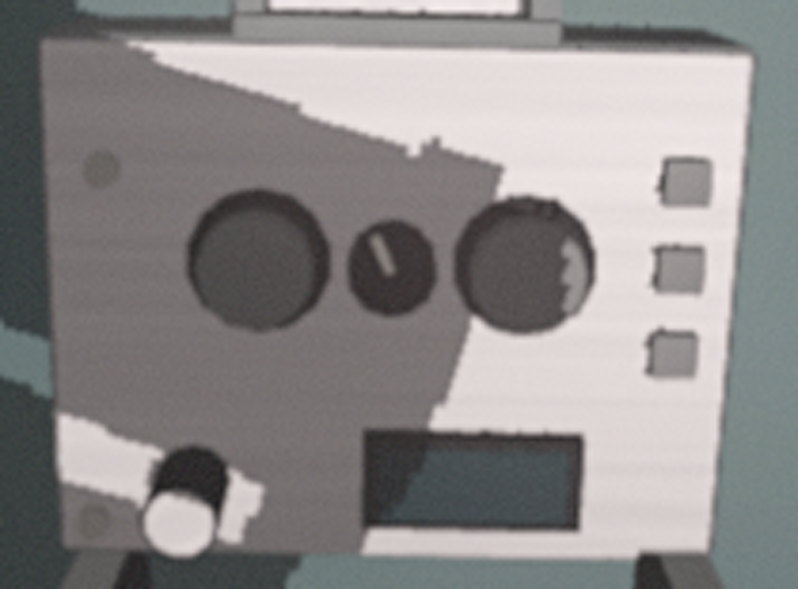

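```bash
python3 - <<'E'
from h import *
import pickle
from scipy.optimize import least_squares
m=pickle.load(open("pics/w1.pkl","rb"))
P=[((254,267),(0,30,71)),((530,270),(0,-30,71)),((41,40),(50,80,55)),((752,52),(50,-80,55)),((65,549),(-75,80,55)),((709,557),(-75,-80,55)),
((363,430),(-40,6,61)),((583,433),(-40,-46,61)),((364,527),(-64,6,61)),((580,530),(-64,-46,61)),((688,182),(20,-65,60)),((680,269),(0,-65,60)),((673,354),(-20,-65,60)),((391,268),(0,0,68))]
uv=np.array([[215+(a+.5)/3.8-.5,145+(b+.5)/3.8-.5] for (a,b),_ in P]);F=np.array([f for _,f in P])/1000
for i in (0,1): print(atz(m,uv[i],.071))
def W(v):
    c,s=np.cos(v[2]),np.sin(v[2]);return F@np.array([[c,s,0],[-s,c,0],[0,0,1]])+[v[0],v[1],v[3] if len(v)>3 else 0]
for x0 in ([.57,.037,.3],[.57,.037,.3,0]):
    r=least_squares(lambda v:(proj(m,W(v))-uv).ravel(),x0);print(r.x,np.degrees(r.x[2]));print(np.round(r.fun.reshape(-1,2),1).tolist())
p,R=tool();v=r.x
r=least_squares(lambda v:(proj(m,W(v))-uv).ravel(),x0[:3]);v=r.x
print("d tool mm",R.T@(np.array([v[0],v[1],.25])-p)*1000,np.degrees(Ro.from_matrix(R.T@goal(v[2],-1)).as_rotvec()))
E
```

```text
[0.56061454 0.06260785 0.071     ]
[0.5772786  0.00529628 0.071     ]
[0.5676707  0.03366461 0.27632927] 15.832500657162148
[[-0.3, 1.3], [0.0, 1.8], [-2.9, -2.9], [2.3, -2.6], [-2.1, 1.1], [1.5, 1.8], [-0.1, 0.5], [1.1, 0.6], [-0.7, 0.1], [0.4, 0.2], [-0.1, -0.6], [0.3, -0.3], [0.4, -0.3], [0.2, 0.8]]
[ 0.56612698  0.03279298  0.27600348 -0.00635216] 15.81383434203021
[[1.0, 1.5], [-0.3, 2.0], [-0.5, -1.5], [0.8, -1.2], [-0.1, -0.1], [0.3, 0.6], [0.5, -0.2], [0.6, 0.0], [-0.1, -1.0], [-0.2, -0.9], [-1.2, 0.1], [-0.8, -0.1], [-0.6, -0.5], [0.6, 1.0]]
d tool mm [ 0.41827533 -1.84079393  0.41490992] [0.99605093 0.01517447 0.00335276]
```

Request:
play_rows:
  hand: [0.1, 0.1, 0.1, 0.1]
  dp:
    - [0.4, -0.01, 0.0]
    - [0.8, -0.01, 0.0]
    - [1.0, -0.01, 0.0]
    - [1.0, -0.01, 0.0]
  turn:
    - [0.03, 0, 0]
    - [0.03, 0, 0]
    - [0.03, 0, 0]
    - [0.03, 0, 0]

```text
time: 3.2
tool_pos: [0.568, 0.0352, 0.1493]
eef_rot: [0.564, 0.425, 0.566, -0.426]
ft_force: [-0.5, -0.4, -0.4]
gripper_width: 0.0472
```

Request:
play_rows:
  hand: [0.1, 0.1, 0.1, 0.1]
  dp:
    - [0.2, 0, 0]
    - [0.4, 0, 0]
    - [0.4, 0, 0]
    - [0.4, 0, 0]
  turn:
    - [0, 0, 0]
    - [0, 0, 0]
    - [0, 0, 0]
    - [0, 0, 0]

```text
time: 3.7
tool_pos: [0.5692, 0.0358, 0.1116]
eef_rot: [0.565, 0.426, 0.564, -0.425]
ft_force: [-0.2, -0.9, 0.1]
gripper_width: 0.0474
```

```bash
cat > snap.py <<'E'
import sys
from h import *
t=sys.argv[1]
m=camera_model("wrist");p,d=read_camera("wrist");cv2.imwrite(f"pics/w{t}.png",p[:,:,::-1])
p,d=read_camera("side");q,d=read_camera("scene")
a=cv2.resize(p[165:275,255:400],None,fx=4,fy=4,interpolation=2);b=cv2.resize(q[190:300,255:400],None,fx=4,fy=4,interpolation=2)
a=cv2.resize(p[170:270,260:420],None,fx=4.9,fy=4.9,interpolation=2);b=cv2.resize(q[205:315,255:400],None,fx=4,fy=4,interpolation=2)
cv2.imwrite(f"pics/s{t}.png",a[:,:,::-1]);cv2.imwrite(f"pics/c{t}.png",b[:,:,::-1])
o=observe();pp,R=tool();print(o["time"],pp,o["gripper_width"],o["ft_force"],o["moment"])
v=(.5685,.034,.2784)
print("d tool mm",R.T@(np.array([v[0],v[1],.25])-pp)*1000,np.degrees(Ro.from_matrix(R.T@goal(v[2],-1)).as_rotvec()))
E
python3 snap.py 2
```

```text
3.85 [0.56900402 0.0360677  0.1113427 ] 0.0469878361522035 [0.41050953 0.07657049 0.346925  ] [ 0.00267536 -0.01298911  0.01668839]
d tool mm [-138.65759878   -0.85150653    1.929277  ] [ 0.13467775  0.03385943 -0.08503605]
```

View pics/w2.png

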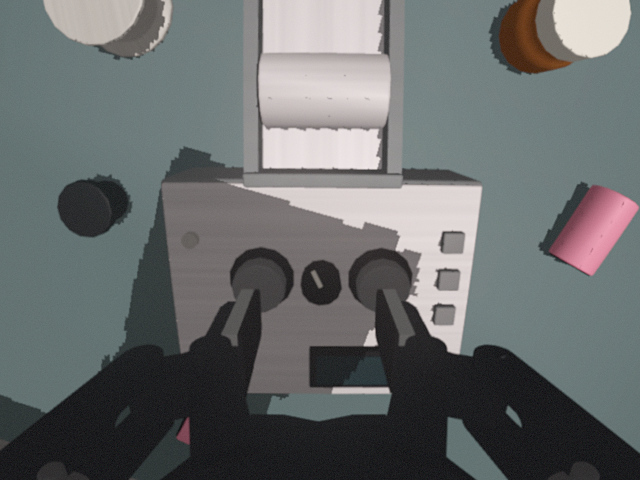

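View pics/s2.png

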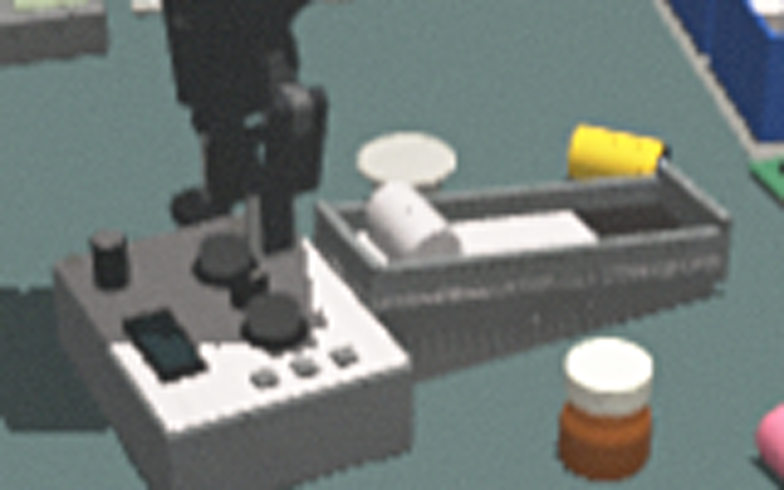

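View pics/c2.png

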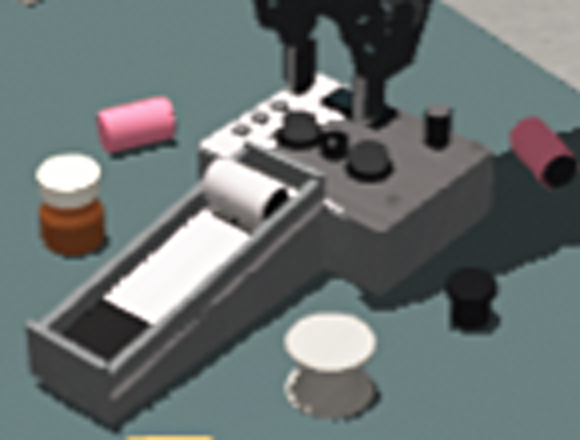

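```bash
python3 - <<'E'
from h import *
p,R=tool()
for n in("wrist","scene"):
  m=camera_model(n)
  for ext in (.010,.019): print(n,ext,proj(m,[p+R@[ext,y,z] for z in(-.0235,.0235,-.038,.038) for y in (-.011,.011)]).round(0).tolist())
E
python3 - <<'E'
import cv2
a=cv2.imread("pics/w2.png")[230:380,190:440];cv2.imwrite("pics/w2c.png",cv2.resize(a,None,fx=3.2,fy=3.2,interpolation=2))
E
```

```text
wrist 0.01 [[259.0, 339.0], [256.0, 290.0], [375.0, 339.0], [377.0, 290.0], [223.0, 339.0], [219.0, 290.0], [410.0, 339.0], [415.0, 290.0]]
wrist 0.019 [[262.0, 328.0], [260.0, 281.0], [372.0, 328.0], [374.0, 281.0], [228.0, 328.0], [224.0, 280.0], [405.0, 328.0], [409.0, 281.0]]
scene 0.01 [[348.0, 229.0], [343.0, 233.0], [334.0, 223.0], [329.0, 227.0], [352.0, 231.0], [347.0, 235.0], [330.0, 222.0], [324.0, 225.0]]
scene 0.019 [[348.0, 232.0], [343.0, 236.0], [334.0, 226.0], [329.0, 230.0], [352.0, 234.0], [347.0, 238.0], [330.0, 225.0], [324.0, 228.0]]
```

View pics/w2c.png

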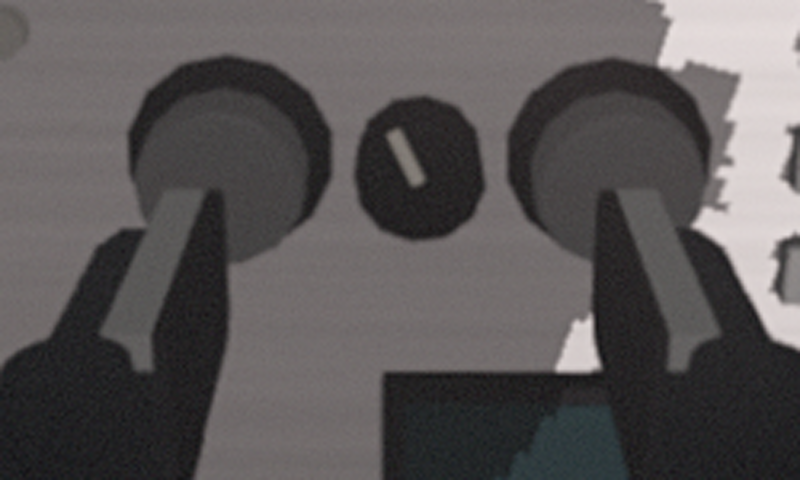

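The tips stand about 10 mm ahead of the TCP at this opening and are about 7 mm thick. I'll open slightly, centre the hand and go down to just above the caps.

Request:
play_rows:
  hand: [0.25, 0.25, 0.25, 0.25, 0.25]
  dp:
    - [0.0, -0.01, 0.02]
    - [0.1, -0.01, 0.02]
    - [0.2, -0.01, 0.02]
    - [0.2, -0.01, 0.02]
    - [0.2, -0.01, 0.02]
  turn:
    - [0, 0, 0]
    - [0, 0, 0]
    - [0, 0, 0]
    - [0, 0, 0]
    - [0, 0, 0]

```text
time: 4.47
tool_pos: [0.5682, 0.034, 0.0901]
eef_rot: [0.565, 0.425, 0.565, -0.425]
ft_force: [-0.1, -0.2, -0.1]
gripper_width: 0.0536
```

```bash
python3 snap.py 3;python3 - <<'E'
import cv2
a=cv2.imread("pics/w3.png")[230:380,190:440];cv2.imwrite("pics/w3c.png",cv2.resize(a,None,fx=3.2,fy=3.2,interpolation=2))
E
```

```text
4.625 [0.5683322  0.03396072 0.09047954] 0.05354341556549747 [-0.21646096  0.87235049 -0.24242704] [-0.0001918   0.0328462  -0.01283939]
d tool mm [-1.59520393e+02  2.23824728e-01  4.18807919e-02] [ 0.14081531  0.01186847 -0.01858794]
```

View pics/w3c.png

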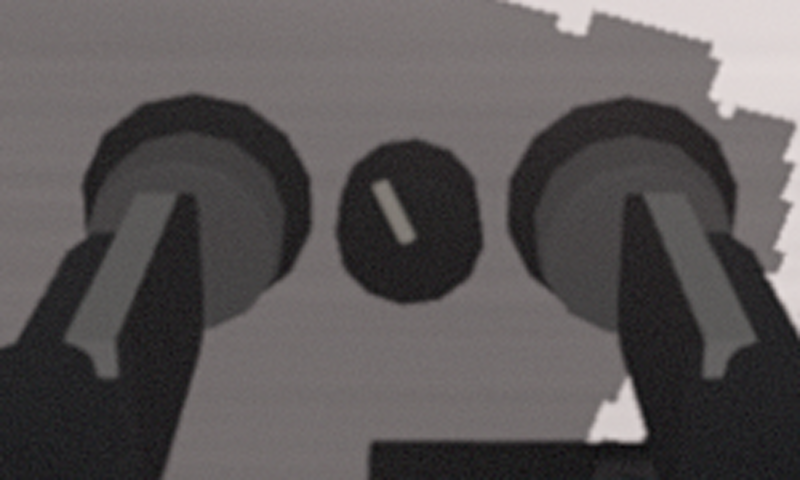

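View pics/c3.png

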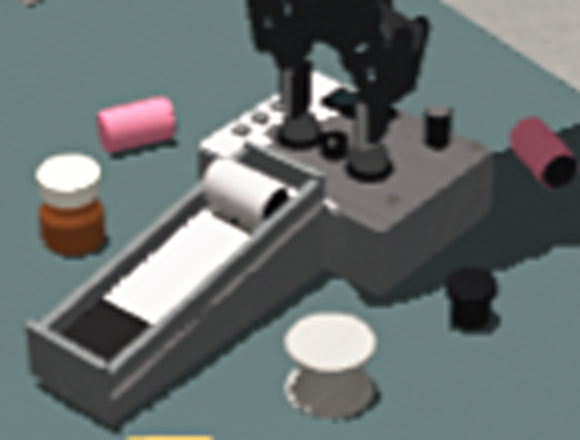

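View pics/s3.png

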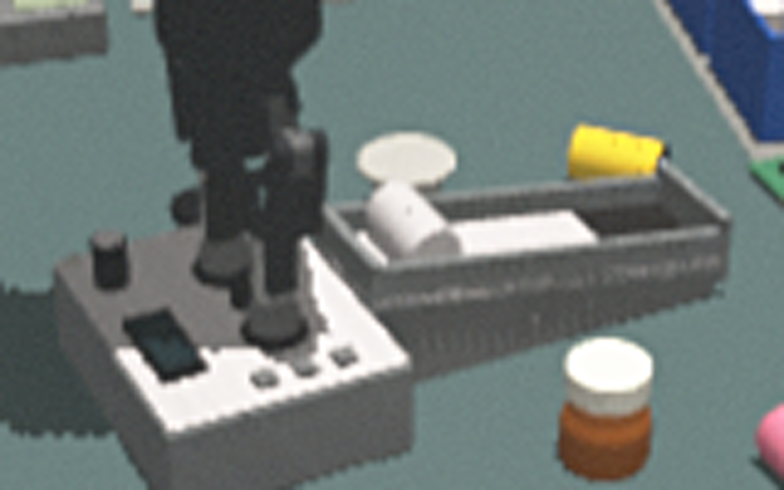

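Both tips are centred over the caps and the tool is level, so I'll press.

Request:
play_rows:
  hand: [0.25, 0.25, 0.25, 0.25, 0.25]
  dp:
    - [0.05, 0, 0]
    - [0.1, 0, 0]
    - [0.14, 0, 0]
    - [0.16, 0, 0]
    - [0.16, 0, 0]
  turn:
    - [0, 0, 0]
    - [0, 0, 0]
    - [0, 0, 0]
    - [0, 0, 0]
    - [0, 0, 0]

```text
time: 5.25
tool_pos: [0.5688, 0.034, 0.0779]
eef_rot: [0.566, 0.426, 0.564, -0.424]
ft_force: [-12.0, -0.3, 47.2]
gripper_width: 0.0538
```

47 N means I'm past the bottom stop. I'll ease off a little and look.

Request:
play_rows:
  hand: [0.25, 0.25]
  dp:
    - [-0.02, 0, 0]
    - [-0.02, 0, 0]
  turn:
    - [0, 0, 0]
    - [0, 0, 0]

```text
time: 5.5
tool_pos: [0.5686, 0.034, 0.0782]
eef_rot: [0.566, 0.426, 0.564, -0.425]
ft_force: [-5.6, 0.1, 26.5]
gripper_width: 0.0532
```

```bash
python3 snap.py 4;python3 - <<'E'
import cv2
a=cv2.imread("pics/w4.png")[230:380,190:440];cv2.imwrite("pics/w4c.png",cv2.resize(a,None,fx=3.2,fy=3.2,interpolation=2))
E
```

```text
5.65 [0.56861578 0.03395218 0.07814406] 0.053414307454545756 [-5.64386671  0.11621686 26.10833308] [0.05238314 1.03956215 0.00928687]
d tool mm [-1.71855803e+02  2.41217471e-01  5.81057363e-02] [ 0.14037124  0.0452512  -0.11314482]
```

View pics/w4c.png

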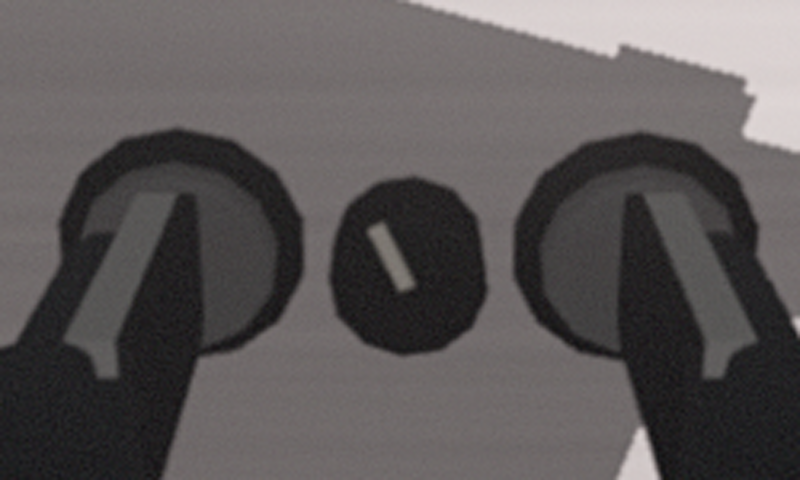

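View pics/c4.png

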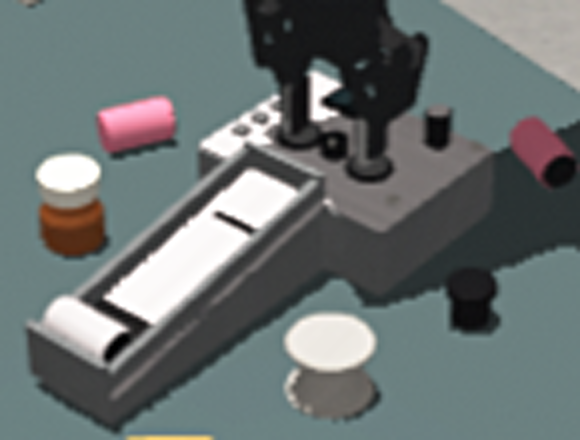

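View pics/s4.png

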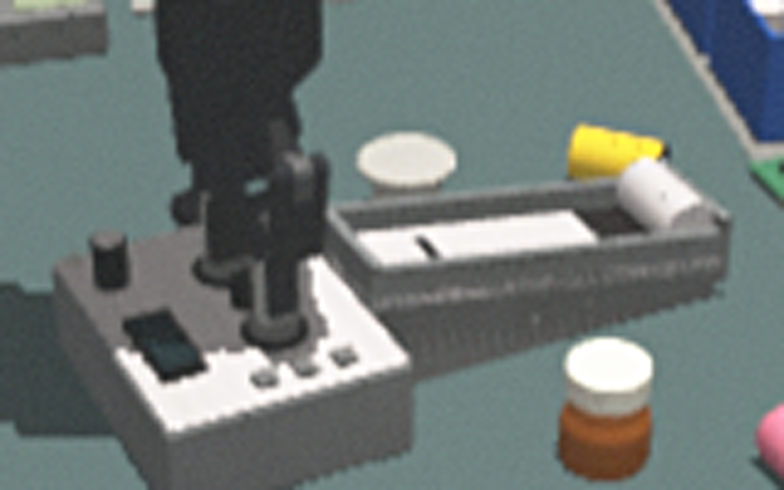

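The capacitor is already in the pocket and both blades are sunk. I'll hold 1.5 s more and confirm it lies still.

Request:
play_rows:
  hand: [0.25, 0.25, 0.25, 0.25, 0.25, 0.25, 0.25, 0.25, 0.25, 0.25, 0.25, 0.25]
  dp:
    - [0, 0, 0]
    - [0, 0, 0]
    - [0, 0, 0]
    - [0, 0, 0]
    - [0, 0, 0]
    - [0, 0, 0]
    - [0, 0, 0]
    - [0, 0, 0]
    - [0, 0, 0]
    - [0, 0, 0]
    - [0, 0, 0]
    - [0, 0, 0]
  turn:
    - [0, 0, 0]
    - [0, 0, 0]
    - [0, 0, 0]
    - [0, 0, 0]
    - [0, 0, 0]
    - [0, 0, 0]
    - [0, 0, 0]
    - [0, 0, 0]
    - [0, 0, 0]
    - [0, 0, 0]
    - [0, 0, 0]
    - [0, 0, 0]

```text
time: 7.15
tool_pos: [0.5686, 0.034, 0.0781]
eef_rot: [0.566, 0.425, 0.564, -0.425]
ft_force: [-5.9, 0.5, 26.4]
gripper_width: 0.0534
```

```bash
python3 - <<'E'
from h import *
p,_=read_camera("scene");play=None
q,_=read_camera("scene");q,_=read_camera("scene");q,_=read_camera("scene")
c=cv2.imread("pics/c4.png")
b=cv2.resize(q[205:315,255:400],None,fx=4,fy=4,interpolation=2)[:,:,::-1];cv2.imwrite("pics/c5.png",b)
D=cv2.absdiff(b,c)[280:380,20:160];print("diff vs c4 pocket",D.mean(),np.percentile(D,99)); D=cv2.absdiff(p,q)[270:305,255:300];print(D.mean(),np.percentile(D,99))
E
```

```text
diff vs c4 pocket 0.4318095238095238 2.0
0.4857142857142857 2.0
```

View pics/c5.png

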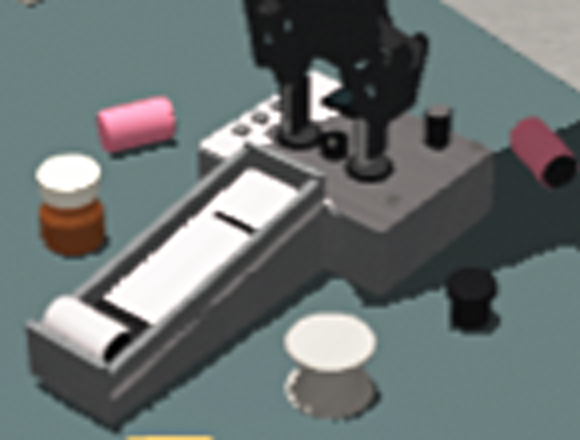

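The capacitor lies still in the pocket at about (85,328) in the crop. The images differ only by noise, so I'll release straight up.

Request:
play_rows:
  hand: [0.25, 0.25, 0.25, 0.25, 0.25, 0.25]
  dp:
    - [-0.1, 0, 0]
    - [-0.3, 0, 0]
    - [-0.6, 0, 0]
    - [-1, 0, 0]
    - [-1, 0, 0]
    - [-1, 0, 0]
  turn:
    - [0, 0, 0]
    - [0, 0, 0]
    - [0, 0, 0]
    - [0, 0, 0]
    - [0, 0, 0]
    - [0, 0, 0]

```text
time: 8.1
tool_pos: [0.5678, 0.034, 0.1755]
eef_rot: [0.565, 0.425, 0.565, -0.425]
ft_force: [0.0, 1.1, 0.3]
gripper_width: 0.0533
```

```bash
python3 snap.py 6
```

```text
8.25 [0.56780276 0.03393951 0.17506672] 0.05342275061803351 [ 0.07649414  0.04920855 -0.09867609] [-0.08663042 -0.06172133  0.00177341]
d tool mm [-74.93456588   0.53791899   0.08950183] [ 0.13361144 -0.03469858  0.1138075 ]
```

View pics/c6.png

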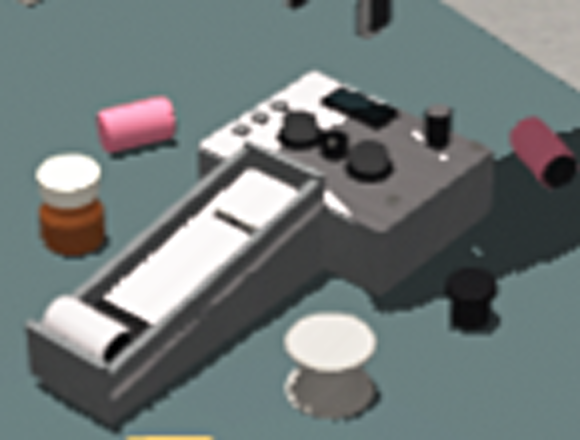

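View pics/w6.png

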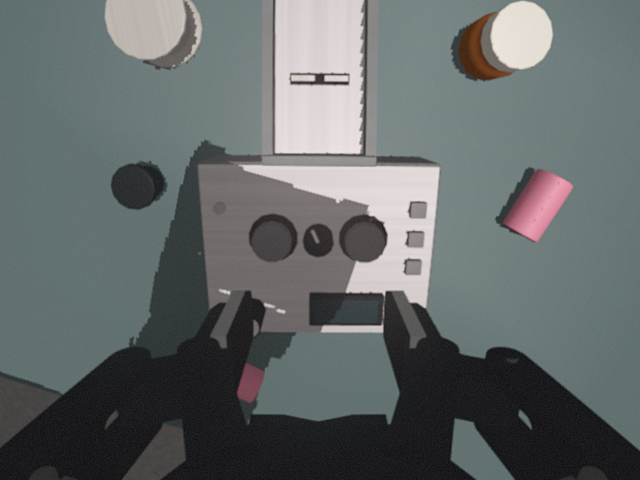

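Both keys are up again at about (272,238) and (363,238), and both blades are raised at (320,78). The knob is unturned, the spare cap is in place and the capacitor is in the pocket.

```bash
python3 -c "
from station import *
print(job_done())"
```

```text
the job is handed in; nothing more can be done
None
```

I pressed both release keys down together, one fingertip on each. I held them down for about 2 s, then lifted straight up so both sprang back, and handed the job in at about 8.3 s.

**Last checks:**
- **Capacitor:** it rolled into the pocket while the keys were held. Pictures before and after a 1.5 s hold differed only by noise, so it was lying still before I let go.
- **Keys and blades:** after release both caps and both stop blades are up.
- **Rest of the bench:** the knob pointer and the spare capacitor look unmoved. The spool, puck, jar and pink look-alikes in view also look unmoved. I did not check the multimeter, tray and wrench again after the press, but the arm went nowhere near them.
- **Wrist force:** it reads about 0 with the hand clear of the fixture.

**One thing off:** the fingertips reached about 5 mm further ahead of the TCP than I had estimated from the picture. The keys hit their bottom stops sooner than I expected, and the wrist read 47 N for a moment before I eased to 26 N. That is below the 120 N wrist limit. The 40 N limit is for the arm and the gripper's body, and only the fingertips appeared to touch anything.

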